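# Feel out the rough guide roller

### The arm

A 6-joint arm with a two-finger parallel gripper is mounted at the origin on the work surface. World frame = base frame: x ahead of the robot, y to its left, z up, the work surface at z = 0. Lengths are in m, angles in rad, forces in N, time in s.
With the tool pointing down it reaches from about 0.325 to 0.775 m from the base axis. Payload 5.5 kg.
Tool frame: the origin (TCP) lies on the centre line of the jaws, within the pads' length; the fingertips stand 22 mm ahead of it and the grasp point (between the pads) lies 3 mm ahead of it (robot.tips_ahead is the distance from the TCP to the fingertips, in m); z points along the fingers, y is the line along which they close (so a half turn about z gives the same grasp; the last joint's range is limited). The gripper opens to 88 mm and grips with 3 to 60 N. Pads are 20 mm wide; open, the fingers measure 115 mm over their backs; the gripper's body (75 mm by 178 mm) begins 61 mm behind the grasp point.
Start: joints at [1.174, 0.091, 1.231, -0, 1.82, -0.057], TCP at [0.2, 0.566, 0.245] pointing down, gripper open.
Joint ranges: [-2.87, 2.87], [-0.86, 2.18], [0.17, 2.46], [-1.51, 4.65], [0.06, 2.69], [-2.65, 2.65]. Speed limits (rad/s): [2.57, 2.57, 3.01, 3.14, 3.14, 3.14].

### API

Orientations are given as a unit quaternion [w, x, y, z].
In Python, from plant import robot, get_image, calibration gives the robot as it stands.
- The arm moves only by the tool apply_moves, never from a script. Its argument "increments" is a list of rows, each an object of numbers: "tx", "ty", "tz": the shift along the tool's x, y, z in cm; "wx", "wy", "wz": the turn, a rotation vector about the tool's x, y, z in rad. A call has 1 to 8 rows; each row shifts and turns the commanded pose from where the row before left it, along the tool's axes as they then stand; what a row does not reach is not made up. A row lasts 1/10 s, in which the tool goes at most 50 mm and 8.59 degrees, less where a joint would pass 70% of its speed; a pose out of reach is approached as far as the arm can. A call with a gripper value outside its range is refused whole. "jaw" is the opening, from 0 (shut) to 1 (fully open), set as the call begins (left out, the last holds). The fingers move at their own pace and stop on an object; the grip force is fixed at half the most. Time passes only in rows, so rows that do not move let the fingers close. It gives the time, the measured TCP pose, the force, the opening and the grip force at its end, in the units of the state.
- robot.observe(): the state, without advancing time (a new reading comes with each control period).
- get_image(name): name is "scene" or "top" or "wrist"; returns the picture (400x640x3 uint8, red, green, blue); there is no depth.
- calibration(name): a dict with "vfov" (degrees; the focal length in pixels is half the picture's height over the tangent of half this angle, whatever the lens; pixels are square), "cx", "cy" (the principal point, pixels), "origin" and "rotation" of the camera in the world. Camera axes: x right, y up, looking along -z (the intrinsics and any distortion apply to the point x, -y, -z); pixel columns grow to the right and rows downward; lengths in m; the calibration is good to about 2 mm. A picture is of the moment at which its call begins: read the wrist's pose just before it. calibration takes no time and is no camera call; for the wrist camera it gives the pose at the moment of the call.
- robot.close_job(): hands the job in; it is judged then, once.
The state is a dict: "clock": time; "joint_positions": joint angles; "joint_velocities": joint speeds; "joint_torque": joint torques, N m; "tool_pos": TCP position; "eef_rot": TCP orientation; "contact_force": force on the tool from outside, world axes, zero at the start; "moment": the same for the moment, N m; "finger_gap": finger opening in m; "grasp_force": force on a finger pad.
Only numpy, scipy, OpenCV 4.12 (cv2) and the standard library are available. Lean on these libraries where they do the work, as an engineer would, in place of code of your own. Each camera call takes 0.05 s, during which the arm holds its last target. There are 200 camera calls.

### The job

Three guide rollers stand in the checking bar and one of them has a rough, dragging bearing. Before moving any unit, turn each roller by hand where it stands, about a quarter turn, and feel how hard it turns; then lift out the one that drags and set it, still held and without forcing it, fully home in the pocket of the return block, and let go. Leave the two sound units in their pockets, do not push or jam anything hard, and do not disturb the other things on the bench.

Things in the scene. Friction and masses are not known exactly. Their poses are not given: they have to be found in the camera images.
- unit_1: Loose guide-roller unit, about 0.5 kg, one of three alike. Square dark-steel foot 50 x 50 x 14 mm; on it a steel roller, 44 mm diameter, its straight side 22 to 56 mm above the underside, turning endlessly about the vertical axis (the unit can be lifted by it); fixed 14 mm stud end up to 64 mm. Origin: centre of the foot's underside; x, y square to the foot, z up.
- unit_2: Loose guide-roller unit, about 0.5 kg, one of three alike. Square dark-steel foot 50 x 50 x 14 mm; on it a steel roller, 44 mm diameter, its straight side 22 to 56 mm above the underside, turning endlessly about the vertical axis (the unit can be lifted by it); fixed 14 mm stud end up to 64 mm. Origin: centre of the foot's underside; x, y square to the foot, z up.
- unit_3: Loose guide-roller unit, about 0.5 kg, one of three alike. Square dark-steel foot 50 x 50 x 14 mm; on it a steel roller, 44 mm diameter, its straight side 22 to 56 mm above the underside, turning endlessly about the vertical axis (the unit can be lifted by it); fixed 14 mm stud end up to 64 mm. Origin: centre of the foot's underside; x, y square to the foot, z up.
- roller_1: the turning steel roller of unit_1; origin on its axis at its underside, 22 mm above the unit's underside; it turns with the roller. A hidden sprung washer rubs under every roller; which is rough is drawn by lot. Any sound one turns at under 0.03 N m, the rough one at 0.25 to 0.4 N m either way at 0.5 rad/s or more, less when slower; much of it is still felt when held just after a turn.
- nipple_1 (a point): brass grease nipple, 6 mm wide, on top of unit_1's roller, 14.5 mm off its axis, 59 mm above the underside; goes round with the roller and shows its turn; starts at any angle
- roller_2: the turning steel roller of unit_2; origin on its axis at its underside, 22 mm above the unit's underside; it turns with the roller. 
- nipple_2 (a point): brass grease nipple, 6 mm wide, on top of unit_2's roller, 14.5 mm off its axis, 59 mm above the underside; goes round with the roller and shows its turn; starts at any angle
- roller_3: the turning steel roller of unit_3; origin on its axis at its underside, 22 mm above the unit's underside; it turns with the roller. 
- nipple_3 (a point): brass grease nipple, 6 mm wide, on top of unit_3's roller, 14.5 mm off its axis, 59 mm above the underside; goes round with the roller and shows its turn; starts at any angle
- bar: fixed aluminium checking bar 78 x 290 x 20 mm, long along its y; origin at the centre of its underside on the table. Three square pockets 54 x 54 mm, 10 mm deep (floor 10 mm above the table), at y = -95, 0 and +95 mm, sides square to the bar; each holds the foot of one unit with 2 mm of play on every side, so that the foot cannot turn with the roller (a few degrees of play)
- block: fixed dark-steel return block 78 x 78 x 20 mm; origin at the centre of its underside on the table, x and y square to its sides. One empty square pocket like the bar's in its middle: 54 x 54 mm, 10 mm deep, mouth 20 mm and floor 10 mm above the table, rim chamfered 2 mm; a foot enters in any of its four quarter-turns, with 2 mm of play on every side
- spray_can: bystander: aluminium spray can, 60 mm diameter, 170 mm high, standing beyond the bar; origin under its centre
- magnet: bystander: square welding magnet 70 x 70 x 20 mm with red plates, lying beyond the bar; origin under its centre
- hammer: bystander: hammer lying to the right of the block, along x
- wrench: bystander: wrench lying beyond the block, along y
- screwdriver: bystander: screwdriver lying just before the bar, along it
- grinder: bystander: angle grinder about 275 mm long and 110 mm wide, lying to the left of the bar, along x
- bracket: bystander: white angle bracket 60 x 100 x 65 mm at the back of the table
There are look-alikes about, which are no part of the job. What is shaped like the unit_3 but orange is not meant.

How it is judged:
By the outcome, as a careful person would: the job done as asked, in the order asked, and still so for the second after the job is handed in, with the robot touching nothing.
It also fails if it takes over 69 s, if anything falls off the work surface, if the arm or the gripper's body presses on something with over 40 N, if the wrist force passes 120 N, or if a joint passes its speed limit or range.

## Working session

There is one attempt and no reset: what is moved stays moved. The work goes in short steps, Python scripts to look and compute and a tool call to move; the robot and the scene stay as the last step left them, time stands still between calls to the robot, and variables do not carry over. Pictures are saved under pics/ and viewed, at most 10 in all, crops included, and the job is handed in when it is done.

Besides the shell and the picture viewer there is one more tool, called after "Emit:" as name(argument=value, ...) on one line, values as JSON. apply_moves: Moves the arm, as the interface text tells. Its arguments: {"type":"object","properties":{"increments":{"type":"array"},"jaw":{"type":"number"}},"required":["increments"]}

```bash
mkdir -p pics; ls
python3 - <<'E'
from plant import robot,get_image,calibration
import cv2
for n in ("top","scene"):
    im=get_image(n); cv2.imwrite(f"pics/{n}0.png",im[:,:,::-1]); print(n,calibration(n))
s=robot.observe(); print(s)
E
```

```text
pics
top {'vfov': 54.95169830121022, 'cx': 315.4499716457287, 'cy': 196.11484866883308, 'origin': array([0.4842376 , 0.02212814, 1.17317683]), 'rotation': array([-0.69665723, -0.03142316,  0.03587119,  0.71581739])}
scene {'vfov': 47.943668281592764, 'cx': 323.51164152245576, 'cy': 196.52758603861986, 'origin': array([1.42695687, 0.3210447 , 1.16280034]), 'rotation': array([0.54324341, 0.1978573 , 0.27807776, 0.76708008])}
{'clock': 0.1, 'joint_positions': array([ 1.17431836e+00,  9.17828884e-02,  1.23178290e+00,  1.46736099e-06,
        1.81977587e+00, -5.66741362e-02]), 'joint_velocities': array([ 3.62830923e-04, -1.80901035e-03, -2.49152467e-03,  4.75458934e-05,
        8.94443351e-04, -8.23915664e-04]), 'joint_torque': array([ 3.22213193e-03, -4.47857523e+01, -4.07569635e+01,  7.01570115e-02,
        2.84510711e-02, -8.60128011e-05]), 'tool_pos': array([0.1998804 , 0.56548779, 0.24361047]), 'eef_rot': array([-1.97142525e-04,  1.69085435e-01,  9.85601010e-01, -8.51987825e-04]), 'contact_force': array([ 0.76222193,  0.54846911, -0.24597784]), 'moment': array([ 0.01279653, -0.00681451, -0.03118372]), 'grasp_force': 0.0, 'finger_gap': 0.08799426044052809}
```

View pics/top0.png

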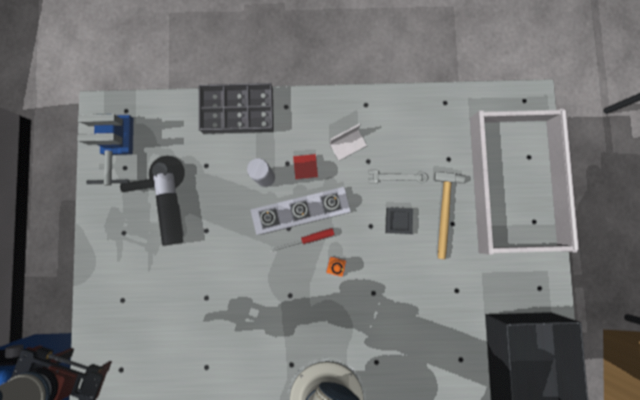

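View pics/scene0.png

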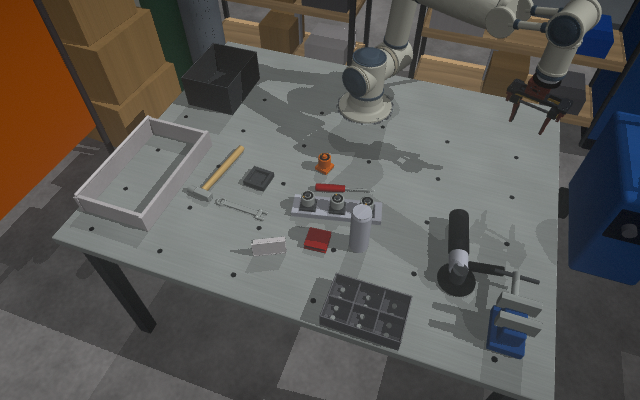

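The top view shows the bar with its units at about (268,217), (300,210) and (332,202), and the block at (400,220). The can is at (260,172) and the orange decoy at (337,267). The scene view agrees with this.

```bash
cat > h.py <<'E'
import numpy as np, cv2
from scipy.spatial.transform import Rotation as R
from plant import robot,get_image,calibration
def rot(q): return R.from_quat([q[1],q[2],q[3],q[0]])
def cast(c,uv,z):
    f=200/np.tan(np.radians(c['vfov']/2)); uv=np.atleast_2d(uv).astype(float)
    d=np.c_[(uv[:,0]-c['cx'])/f,-(uv[:,1]-c['cy'])/f,-np.ones(len(uv))]
    d=rot(c['rotation']).apply(d); o=np.array(c['origin'])
    return o+d*((z-o[2])/d[:,2])[:,None]
def proj(c,p):
    f=200/np.tan(np.radians(c['vfov']/2)); q=rot(c['rotation']).inv().apply(np.atleast_2d(p)-c['origin'])
    return np.c_[c['cx']+f*q[:,0]/-q[:,2],c['cy']-f*q[:,1]/-q[:,2]]
E
python3 - <<'E'
from h import *
im=cv2.imread("pics/top0.png"); c=calibration("top")
for n,z,uv in (("units",.074,[(268,217),(300,210),(332,202)]),("block",.02,[(400,220)]),("can",.17,[(258,165)]),("magnet",.02,[(305,167)])):
    print(n,cast(c,uv,z).round(3).tolist())
print(robot.observe()['clock'], calibration("wrist"))
cv2.imwrite("pics/top1.png",cv2.resize(im[150:280,240:440],None,fx=4,fy=4,interpolation=cv2.INTER_CUBIC))
E
```

```text
units [[0.533, 0.151, 0.074], [0.55, 0.059, 0.074], [0.571, -0.033, 0.074]]
block [[0.516, -0.238, 0.02]]
can [[0.666, 0.164, 0.17]]
magnet [[0.684, 0.043, 0.02]]
0.1 {'vfov': 59.359414789363825, 'cx': 321.13561754276776, 'cy': 204.8462769687362, 'origin': array([0.12264935, 0.59397735, 0.38416466]), 'rotation': array([ 0.80724301, -0.12254501, -0.08574937,  0.57095401])}
```

View pics/top1.png

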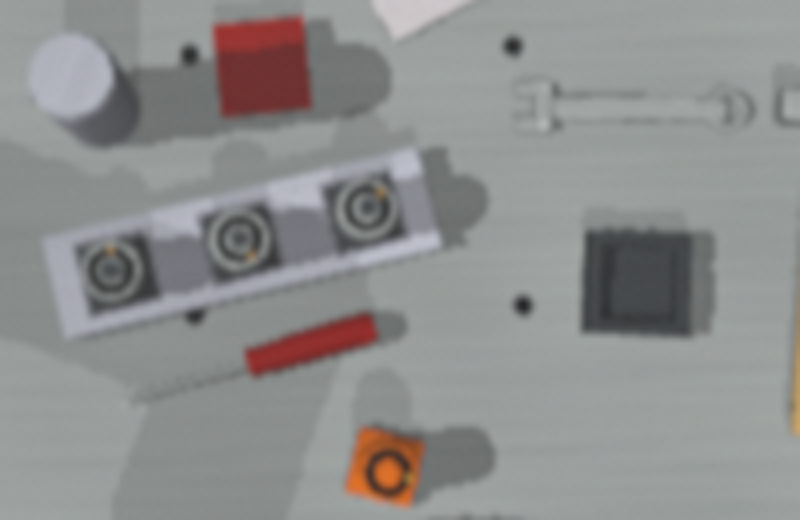

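The zoom shows the bar corners at crop (42,240), (418,148), (442,245) and (67,338). The roller tops are at (111,270), (239,240) and (366,207), with brass nipples at (110,246), (249,257) and (380,192). The block spans (588,230) to (694,335).

```bash
cat >> h.py <<'E'
def go(x,y,z,yaw):
    "tool-axis shift (cm) then turn (rad) to a vertical pose; yaw=angle of tool y in deg"
    s=robot.observe(); M=rot(s['eef_rot']); m=M.as_matrix()
    d=M.inv().apply(np.array([x,y,z])-s['tool_pos'])*100
    yn=np.degrees(np.arctan2(m[1,1],m[0,1])); dy=(yaw-yn+180)%360-180
    print('t(cm)',d.round(2),'yaw now %.2f wz %.4f'%(yn,-np.radians(dy)),'tilt',m[:2,2].round(4),'t=%.2f'%s['clock'])
E
python3 - <<'E'
from h import *
c=calibration("top")
g=lambda a:np.array(a)/4+[240,150]
b=cast(c,g([(42,240),(418,148),(442,245),(67,338)]),.02)[:,:2]
k=cast(c,g([(588,230),(692,232),(694,335),(582,332)]),.02)[:,:2]
u=cast(c,g([(111,270),(239,240),(366,207)]),.066)[:,:2]
for n,q in(("bar",b),("block",k)):
    print(n,q.mean(0).round(4),[(np.linalg.norm(q[i]-q[i-1]).round(3),np.degrees(np.arctan2(*(q[i]-q[i-1])[::-1])).round(1)) for i in range(4)])
print(u.round(4))
w=calibration("wrist"); print("view dir",rot(w['rotation']).apply([0,0,-1]), "right", rot(w['rotation']).apply([1,0,0]))
go(.55,.06,.25,101.5)
E
```

```text
bar [0.5518 0.0587] [(np.float64(0.076), np.float64(13.6)), (np.float64(0.291), np.float64(-77.7)), (np.float64(0.075), np.float64(-168.1)), (np.float64(0.289), np.float64(102.4))]
block [ 0.514  -0.2372] [(np.float64(0.077), np.float64(-5.9)), (np.float64(0.078), np.float64(-92.7)), (np.float64(0.077), np.float64(178.2)), (np.float64(0.084), np.float64(86.9))]
[[ 0.5318  0.1525]
 [ 0.5509  0.06  ]
 [ 0.5723 -0.0322]]
view dir [ 0.27837628 -0.09992931 -0.95525954] right [ 0.33331713  0.94281359 -0.00149397]
t(cm) [-49.86 -35.99  -0.58] yaw now 70.53 wz -0.5405 tilt [-0.0007 -0.0016] t=0.10
```

Emit:
apply_moves(increments=[{"tx": -3.835,"ty": -2.768},{"tx": -3.835,"ty": -2.768},{"tx": -3.835,"ty": -2.768},{"tx": -3.835,"ty": -2.768},{"tx": -3.835,"ty": -2.768},{"tx": -3.835,"ty": -2.768},{"tx": -3.835,"ty": -2.768},{"tx": -3.835,"ty": -2.768}], jaw=0.75)

```text
schema error: expected keys tx, ty, tz, wx, wy, wz
```

Emit:
apply_moves(increments=[{"tx": -3.835,"ty": -2.768},{"tx": -3.835,"ty": -2.768},{"tx": -3.835,"ty": -2.768},{"tx": -3.835,"ty": -2.768},{"tx": -3.835,"ty": -2.768},{"wz": -0.149},{"wz": -0.149},{"wz": -0.149}])

```text
schema error: expected keys tx, ty, tz, wx, wy, wz
```

Emit:
apply_moves(increments=[{"wz": -0.09},{},{}])

```text
schema error: expected keys tx, ty, tz, wx, wy, wz
```

Run:
```python
from h import *
go(.55,.06,.25,101.5)
im=get_image("wrist"); c=calibration("wrist")
cv2.imwrite("pics/w1.png",im[:,:,::-1]); 
import json; json.dump({k:np.array(v).tolist() for k,v in c.items()},open("w1.json","w"))
```

```text
t(cm) [-49.86 -35.99  -0.58] yaw now 70.53 wz -0.5405 tilt [-0.0007 -0.0016] t=0.10
```

View pics/w1.png

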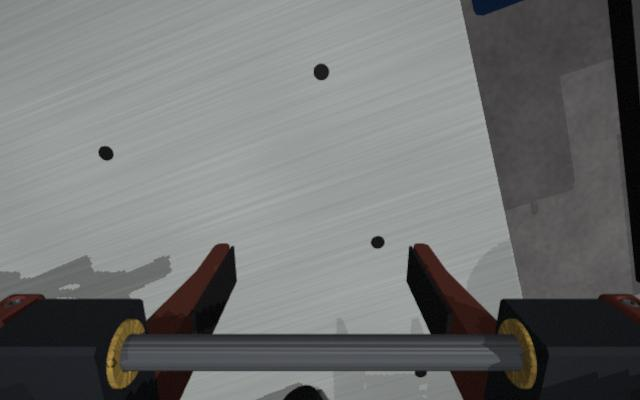

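The moves were refused because every row needs all six keys. The wrist view therefore shows bare table, with the fingertips at about (230,250) and (415,250).

Emit:
apply_moves(increments=[{"tx": -3.835,"ty": -2.768,"tz": 0,"wx": 0,"wy": 0,"wz": 0},{"tx": -3.835,"ty": -2.768,"tz": 0,"wx": 0,"wy": 0,"wz": 0},{"tx": -3.835,"ty": -2.768,"tz": 0,"wx": 0,"wy": 0,"wz": 0},{"tx": -3.835,"ty": -2.768,"tz": 0,"wx": 0,"wy": 0,"wz": 0},{"tx": -3.835,"ty": -2.768,"tz": 0,"wx": 0,"wy": 0,"wz": 0},{"tx": -3.835,"ty": -2.768,"tz": 0,"wx": 0,"wy": 0,"wz": 0},{"tx": -3.835,"ty": -2.768,"tz": 0,"wx": 0,"wy": 0,"wz": 0},{"tx": -3.835,"ty": -2.768,"tz": 0,"wx": 0,"wy": 0,"wz": 0}], jaw=0.75)

```text
clock: 0.95
tool_pos: [0.416, 0.2529, 0.2445]
eef_rot: [0.0, 0.169, 0.986, 0.0]
contact_force: [0.4, 1.1, 0.2]
finger_gap: 0.0659
grasp_force: 0.0
```

Emit:
apply_moves(increments=[{"tx": -3.835,"ty": -2.768,"tz": 0,"wx": 0,"wy": 0,"wz": 0},{"tx": -3.835,"ty": -2.768,"tz": 0,"wx": 0,"wy": 0,"wz": 0},{"tx": -3.835,"ty": -2.768,"tz": 0,"wx": 0,"wy": 0,"wz": 0},{"tx": -3.835,"ty": -2.768,"tz": 0,"wx": 0,"wy": 0,"wz": 0},{"tx": 0,"ty": 0,"tz": 0,"wx": 0,"wy": 0,"wz": -0.14},{"tx": 0,"ty": 0,"tz": 0,"wx": 0,"wy": 0,"wz": -0.14},{"tx": 0,"ty": 0,"tz": 0,"wx": 0,"wy": 0,"wz": -0.14},{"tx": 0,"ty": 0,"tz": 0,"wx": 0,"wy": 0,"wz": -0.12}])

```text
clock: 1.75
tool_pos: [0.5231, 0.0989, 0.2442]
eef_rot: [-0.0, -0.102, 0.995, 0.0]
contact_force: [0.2, -1.0, -0.1]
finger_gap: 0.066
grasp_force: 0.0
```

Emit:
apply_moves(increments=[{"tx": 0,"ty": 0,"tz": 0,"wx": 0,"wy": 0,"wz": 0},{"tx": 0,"ty": 0,"tz": 0,"wx": 0,"wy": 0,"wz": 0}])

```text
clock: 1.95
tool_pos: [0.5231, 0.0992, 0.2444]
eef_rot: [-0.0, -0.098, 0.995, -0.0]
contact_force: [1.1, 1.0, -0.8]
finger_gap: 0.066
grasp_force: 0.0
```

Run:
```python
from h import *
go(.55,.06,.25,101.5)
im=get_image("wrist"); c=calibration("wrist")
cv2.imwrite("pics/w1.png",im[:,:,::-1]); 
import json; json.dump({k:np.array(v).tolist() for k,v in c.items()},open("w1.json","w"))
```

```text
t(cm) [-1.87 -4.37 -0.56] yaw now 101.29 wz -0.0037 tilt [-0.0004 -0.0001] t=1.95
```

View pics/w1.png

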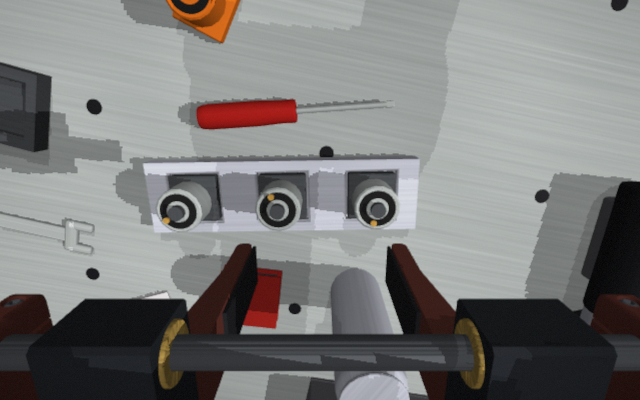

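The wrist view shows the three rollers, with stud tops at about (176,212), (278,209) and (377,209). The bar corners are at (145,162), (418,157), (414,228) and (153,232), and the screwdriver is clear of them.

Run:
```python
from h import *
import json
c=json.load(open("w1.json")); im=cv2.imread("pics/w1.png")
hsv=cv2.cvtColor(im,cv2.COLOR_BGR2HSV)
b=im.astype(int); m=((b[:,:,0]-b[:,:,1]>6)).astype(np.uint8)*255   # bluish bar
m[:145]=0;m[240:]=0;m[:,:130]=0;m[:,430:]=0
print(im[165,240],im[190,335],im[250,100],im[225,230],im[140,250])
m=cv2.morphologyEx(m,cv2.MORPH_OPEN,np.ones((3,3)))
cs,_=cv2.findContours(m,cv2.RETR_EXTERNAL,cv2.CHAIN_APPROX_NONE); k=max(cs,key=cv2.contourArea)
h=cv2.convexHull(k); q=cv2.approxPolyDP(h,6,True)[:,0]
print(cv2.contourArea(h),q.tolist())
def rep(q):
    w=cast(c,q,.02)[:,:2]; print(w.mean(0).round(4),[(np.linalg.norm(w[i]-w[i-1]).round(3),np.degrees(np.arctan2(*(w[i]-w[i-1])[::-1])).round(1)) for i in range(len(w))])
rep(q); rep(np.array([(145,162),(418,157),(414,228),(153,232)]))
print(cast(c,[(176,212),(278,209),(377,209)],.074).round(4).tolist())
g=cv2.cvtColor(im,cv2.COLOR_BGR2GRAY)
for cx,cy in((176,212),(278,209),(377,209)):
    # dark annulus on top of roller (z .066): ellipse fit, seeded by floodish threshold
    s=g[cy-28:cy+29,cx-28:cx+29]; t=(s<60).astype(np.uint8)
    n,l,st,ce=cv2.connectedComponentsWithStats(t)
    for i in range(1,n):
        if st[i,4]>150: print((cx,cy),st[i].tolist(),(ce[i]+[cx-28,cy-28]).round(1).tolist(), cast(c,ce[i]+[cx-28,cy-28],.066)[0].round(4))
```

```text
[201 189 189] [157 148 147] [174 177 172] [192 181 179] [160 163 159]
18794.5 [[414, 227], [154, 231], [143, 163], [418, 159]]
[0.552  0.0631] [(np.float64(0.076), np.float64(12.6)), (np.float64(0.289), np.float64(-77.7)), (np.float64(0.077), np.float64(-168.1)), (np.float64(0.288), np.float64(102.1))]
[0.5517 0.0633] [(np.float64(0.079), np.float64(-170.7)), (np.float64(0.286), np.float64(102.4)), (np.float64(0.079), np.float64(12.8)), (np.float64(0.291), np.float64(-77.8))]
[[0.5705, -0.0283, 0.074], [0.5489, 0.0646, 0.074], [0.5309, 0.155, 0.074]]
(176, 212) [12, 11, 36, 33, 497] [178.5, 210.2] [ 0.5715 -0.029   0.066 ]
(278, 209) [10, 12, 35, 34, 499] [277.7, 210.2] [0.5529 0.064  0.066 ]
(377, 209) [0, 0, 12, 34, 175] [351.6, 195.0] [0.5243 0.13   0.066 ]
(377, 209) [11, 11, 35, 33, 490] [377.0, 206.8] [0.531  0.1563 0.066 ]
```

Run:
```python
from h import *
go(.531,.1545,.105,57)
```

```text
t(cm) [-1.87  5.27 13.94] yaw now 101.31 wz 0.7733 tilt [-0.0004 -0.    ] t=2.00
```

Emit:
apply_moves(increments=[{"tx": -0.935,"ty": 2.635,"tz": 0,"wx": 0,"wy": 0,"wz": 0},{"tx": -0.935,"ty": 2.635,"tz": 0,"wx": 0,"wy": 0,"wz": 0},{"tx": 0,"ty": 0,"tz": 2.8,"wx": 0,"wy": 0,"wz": 0.13},{"tx": 0,"ty": 0,"tz": 2.8,"wx": 0,"wy": 0,"wz": 0.13},{"tx": 0,"ty": 0,"tz": 2.8,"wx": 0,"wy": 0,"wz": 0.13},{"tx": 0,"ty": 0,"tz": 2.8,"wx": 0,"wy": 0,"wz": 0.13},{"tx": 0,"ty": 0,"tz": 2.7,"wx": 0,"wy": 0,"wz": 0.13},{"tx": 0,"ty": 0,"tz": 0,"wx": 0,"wy": 0,"wz": 0.123}], jaw=0.75)

```text
clock: 2.8
tool_pos: [0.5286, 0.1541, 0.1004]
eef_rot: [-0.003, 0.286, 0.958, -0.002]
contact_force: [-0.0, -0.5, 0.1]
finger_gap: 0.0658
grasp_force: 0.0
```

Emit:
apply_moves(increments=[{"tx": 0,"ty": 0,"tz": 0,"wx": 0,"wy": 0,"wz": 0},{"tx": 0,"ty": 0,"tz": 0,"wx": 0,"wy": 0,"wz": 0}])

```text
clock: 3.0
tool_pos: [0.5313, 0.1547, 0.1062]
eef_rot: [0.0, 0.281, 0.96, 0.0]
contact_force: [0.6, -0.9, 0.4]
finger_gap: 0.0657
grasp_force: 0.0
```

Run:
```python
from h import *
go(.531,.1545,.052,57)
im=get_image("wrist"); c=calibration("wrist")
cv2.imwrite("pics/w2.png",im[:,:,::-1]); 
print(proj(c,[[.531,.1545,.066],[.531,.1545,.074]]).round(1).tolist())
g=cv2.cvtColor(im,cv2.COLOR_RGB2GRAY)
s=robot.observe();print(s['tool_pos'],s['moment'],proj(c,s['tool_pos']+[0,0,-.022]))
```

```text
t(cm) [ 0.02 -0.03  5.42] yaw now 57.31 wz 0.0054 tilt [0.0009 0.0002] t=3.00
[[319.1, 249.1], [319.0, 255.3]]
[0.53149348 0.15467774 0.10661372] [-0.06336642  0.00836173 -0.0082171 ] [[319.75731489 264.87173999]]
```

View pics/w2.png

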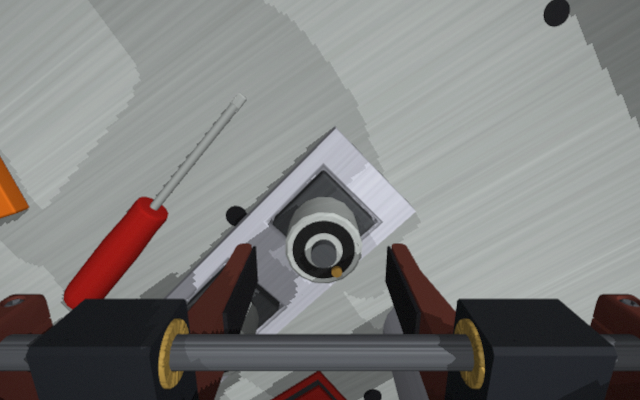

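The roller is at (323,249), midway between the fingertips at (246,248) and (398,248) to within about 1 mm. Next I lower, grip and turn it.

Emit:
apply_moves(increments=[{"tx": 0,"ty": 0.1,"tz": 1.4,"wx": 0,"wy": 0,"wz": 0},{"tx": 0,"ty": 0,"tz": 1.4,"wx": 0,"wy": 0,"wz": 0},{"tx": 0,"ty": 0,"tz": 1.4,"wx": 0,"wy": 0,"wz": 0},{"tx": 0,"ty": 0,"tz": 1.2,"wx": 0,"wy": 0,"wz": 0},{"tx": 0,"ty": 0,"tz": 0,"wx": 0,"wy": 0,"wz": 0},{"tx": 0,"ty": 0,"tz": 0,"wx": 0,"wy": 0,"wz": 0}], jaw=0.75)

```text
clock: 3.65
tool_pos: [0.5313, 0.1553, 0.051]
eef_rot: [-0.0, 0.282, 0.959, -0.0]
contact_force: [-0.5, 0.6, 0.1]
finger_gap: 0.0657
grasp_force: 0.0
```

Emit:
apply_moves(increments=[{"tx": 0,"ty": 0,"tz": 0,"wx": 0,"wy": 0,"wz": 0},{"tx": 0,"ty": 0,"tz": 0,"wx": 0,"wy": 0,"wz": 0},{"tx": 0,"ty": 0,"tz": 0,"wx": 0,"wy": 0,"wz": 0},{"tx": 0,"ty": 0,"tz": 0,"wx": 0,"wy": 0,"wz": 0},{"tx": 0,"ty": 0,"tz": 0,"wx": 0,"wy": 0,"wz": 0},{"tx": 0,"ty": 0,"tz": 0,"wx": 0,"wy": 0,"wz": 0}], jaw=0.3)

```text
clock: 4.25
tool_pos: [0.532, 0.1555, 0.0523]
eef_rot: [0.001, 0.282, 0.959, 0.0]
contact_force: [0.6, 1.2, 2.8]
finger_gap: 0.0435
grasp_force: 30.0
```

Run:
```python
from h import *
s=robot.observe()
for k in('clock','tool_pos','contact_force','moment','finger_gap','grasp_force','joint_torque'):print(k,np.round(s[k],4))
```

```text
clock 4.25
tool_pos [0.532  0.1555 0.0523]
contact_force [0.5515 1.2366 2.8046]
moment [ 0.0497 -0.0542  0.0271]
finger_gap 0.0435
grasp_force 30.0006
joint_torque [-2.67700e-01 -3.82838e+01 -3.73585e+01 -1.09700e-01  2.31900e-01
 -1.40000e-03]
```

Emit:
apply_moves(increments=[{"tx": 0,"ty": 0,"tz": 0,"wx": 0,"wy": 0,"wz": -0.1},{"tx": 0,"ty": 0,"tz": 0,"wx": 0,"wy": 0,"wz": -0.1},{"tx": 0,"ty": 0,"tz": 0,"wx": 0,"wy": 0,"wz": -0.1},{"tx": 0,"ty": 0,"tz": 0,"wx": 0,"wy": 0,"wz": -0.1},{"tx": 0,"ty": 0,"tz": 0,"wx": 0,"wy": 0,"wz": -0.1},{"tx": 0,"ty": 0,"tz": 0,"wx": 0,"wy": 0,"wz": -0.1},{"tx": 0,"ty": 0,"tz": 0,"wx": 0,"wy": 0,"wz": -0.1},{"tx": 0,"ty": 0,"tz": 0,"wx": 0,"wy": 0,"wz": -0.1}])

```text
clock: 5.05
tool_pos: [0.5319, 0.1552, 0.0523]
eef_rot: [0.0, -0.115, 0.993, -0.0]
contact_force: [1.0, -1.4, 2.9]
finger_gap: 0.0436
grasp_force: 30.0
```

```bash
cat > st.py <<'E'
from h import *
s=robot.observe()
for k in('clock','tool_pos','contact_force','moment','joint_velocities','joint_torque'):print(k,np.round(s[k],4))
E
python3 st.py
```

```text
clock 5.05
tool_pos [0.5319 0.1552 0.0523]
contact_force [ 0.956  -1.4187  2.9161]
moment [-0.028   0.0925 -0.2321]
joint_velocities [-6.00e-04 -2.00e-04  0.00e+00  1.30e-03  2.00e-04 -9.93e-01]
joint_torque [ 6.78500e-01 -3.80386e+01 -3.74491e+01  1.43600e-01 -2.30000e-02
  1.09610e+00]
```

Emit:
apply_moves(increments=[{"tx": 0,"ty": 0,"tz": 0,"wx": 0,"wy": 0,"wz": -0.1},{"tx": 0,"ty": 0,"tz": 0,"wx": 0,"wy": 0,"wz": -0.1},{"tx": 0,"ty": 0,"tz": 0,"wx": 0,"wy": 0,"wz": -0.1},{"tx": 0,"ty": 0,"tz": 0,"wx": 0,"wy": 0,"wz": -0.1},{"tx": 0,"ty": 0,"tz": 0,"wx": 0,"wy": 0,"wz": -0.1},{"tx": 0,"ty": 0,"tz": 0,"wx": 0,"wy": 0,"wz": -0.1},{"tx": 0,"ty": 0,"tz": 0,"wx": 0,"wy": 0,"wz": -0.1},{"tx": 0,"ty": 0,"tz": 0,"wx": 0,"wy": 0,"wz": -0.1}])

```text
clock: 5.85
tool_pos: [0.5321, 0.1549, 0.0523]
eef_rot: [0.0, -0.493, 0.87, -0.001]
contact_force: [0.7, -0.8, 3.6]
finger_gap: 0.0435
grasp_force: 30.0
```

```bash
python3 st.py
```

```text
clock 5.85
tool_pos [0.5321 0.1549 0.0523]
contact_force [ 0.6564 -0.8328  3.6294]
moment [-0.1737 -0.0452 -0.19  ]
joint_velocities [ 9.000e-04 -6.000e-04 -9.000e-04 -5.000e-04 -1.600e-03 -9.906e-01]
joint_torque [  1.2901 -38.2605 -37.3268   0.4509   0.1719   1.1077]
```

Unit A shows about 0.2 N·m of moment, so it may be the rough one. The others still have to be turned. I release and go to B.

Emit:
apply_moves(increments=[{"tx": 0,"ty": 0,"tz": 0,"wx": 0,"wy": 0,"wz": 0},{"tx": 0,"ty": 0,"tz": 0,"wx": 0,"wy": 0,"wz": 0},{"tx": 0,"ty": 0,"tz": 0,"wx": 0,"wy": 0,"wz": 0},{"tx": 0,"ty": 0,"tz": 0,"wx": 0,"wy": 0,"wz": 0},{"tx": 0,"ty": 0,"tz": -2,"wx": 0,"wy": 0,"wz": 0},{"tx": 0,"ty": 0,"tz": -2,"wx": 0,"wy": 0,"wz": 0},{"tx": 0,"ty": 0,"tz": -1.4,"wx": 0,"wy": 0,"wz": 0},{"tx": 0,"ty": 0,"tz": 0,"wx": 0,"wy": 0,"wz": 0}], jaw=0.75)

```text
clock: 6.65
tool_pos: [0.5327, 0.1557, 0.1082]
eef_rot: [0.002, -0.491, 0.871, -0.001]
contact_force: [-0.0, 0.7, -0.8]
finger_gap: 0.0654
grasp_force: 0.0
```

Run:
```python
from h import *
go(.552,.0622,.052,147)
print(robot.observe()['moment'])
```

```text
t(cm) [ 7.02 -6.47  5.62] yaw now 148.83 wz 0.0320 tilt [0.0042 0.001 ] t=6.65
[0.12942993 0.04108361 0.01214998]
```

Emit:
apply_moves(increments=[{"tx": 2.34,"ty": -2.157,"tz": 0,"wx": 0,"wy": 0,"wz": 0},{"tx": 2.34,"ty": -2.157,"tz": 0,"wx": 0,"wy": 0,"wz": 0},{"tx": 2.34,"ty": -2.157,"tz": 0,"wx": 0,"wy": 0,"wz": 0},{"tx": 0,"ty": 0,"tz": 0,"wx": 0,"wy": 0,"wz": 0.03},{"tx": 0,"ty": 0,"tz": 1.6,"wx": 0,"wy": 0,"wz": 0},{"tx": 0,"ty": 0,"tz": 1.6,"wx": 0,"wy": 0,"wz": 0},{"tx": 0,"ty": 0,"tz": 1.6,"wx": 0,"wy": 0,"wz": 0},{"tx": 0,"ty": 0,"tz": 0.6,"wx": 0,"wy": 0,"wz": 0}])

```text
clock: 7.45
tool_pos: [0.5487, 0.0623, 0.0477]
eef_rot: [-0.002, -0.479, 0.878, 0.001]
contact_force: [-0.5, 0.1, 0.3]
finger_gap: 0.0657
grasp_force: 0.0
```

Emit:
apply_moves(increments=[{"tx": 0,"ty": 0,"tz": 0,"wx": 0,"wy": 0,"wz": 0},{"tx": 0,"ty": 0,"tz": 0,"wx": 0,"wy": 0,"wz": 0}])

```text
clock: 7.65
tool_pos: [0.5507, 0.0621, 0.0517]
eef_rot: [0.0, -0.478, 0.878, -0.0]
contact_force: [-0.5, 0.2, -0.0]
finger_gap: 0.066
grasp_force: 0.0
```

Emit:
apply_moves(increments=[{"tx": 0,"ty": 0,"tz": 0,"wx": 0,"wy": 0,"wz": 0},{"tx": 0,"ty": 0,"tz": 0,"wx": 0,"wy": 0,"wz": 0},{"tx": 0,"ty": 0,"tz": 0,"wx": 0,"wy": 0,"wz": 0},{"tx": 0,"ty": 0,"tz": 0,"wx": 0,"wy": 0,"wz": 0},{"tx": 0,"ty": 0,"tz": 0,"wx": 0,"wy": 0,"wz": 0},{"tx": 0,"ty": 0,"tz": 0,"wx": 0,"wy": 0,"wz": 0}], jaw=0.3)

```text
clock: 8.25
tool_pos: [0.5512, 0.0617, 0.0524]
eef_rot: [0.001, -0.478, 0.878, -0.0]
contact_force: [1.4, -0.7, 2.8]
finger_gap: 0.0435
grasp_force: 30.0
```

```bash
python3 st.py
```

```text
clock 8.25
tool_pos [0.5512 0.0617 0.0524]
contact_force [ 1.4243 -0.7486  2.7594]
moment [-0.0248 -0.1642  0.0346]
joint_velocities [ 0.0011  0.0004 -0.0014 -0.0004 -0.0009  0.0001]
joint_torque [ 5.57400e-01 -3.83093e+01 -3.69847e+01  1.92000e-01  4.90900e-01
 -1.70000e-03]
```

Emit:
apply_moves(increments=[{"tx": 0,"ty": 0,"tz": 0,"wx": 0,"wy": 0,"wz": 0.1},{"tx": 0,"ty": 0,"tz": 0,"wx": 0,"wy": 0,"wz": 0.1},{"tx": 0,"ty": 0,"tz": 0,"wx": 0,"wy": 0,"wz": 0.1},{"tx": 0,"ty": 0,"tz": 0,"wx": 0,"wy": 0,"wz": 0.1},{"tx": 0,"ty": 0,"tz": 0,"wx": 0,"wy": 0,"wz": 0.1},{"tx": 0,"ty": 0,"tz": 0,"wx": 0,"wy": 0,"wz": 0.1},{"tx": 0,"ty": 0,"tz": 0,"wx": 0,"wy": 0,"wz": 0.1},{"tx": 0,"ty": 0,"tz": 0,"wx": 0,"wy": 0,"wz": 0.1}])

```text
clock: 9.05
tool_pos: [0.5507, 0.0625, 0.0524]
eef_rot: [0.0, -0.097, 0.995, 0.001]
contact_force: [-1.0, 2.1, 4.3]
finger_gap: 0.0437
grasp_force: 30.0
```

```bash
python3 st.py
```

```text
clock 9.05
tool_pos [0.5507 0.0625 0.0524]
contact_force [-0.9968  2.1458  4.2729]
moment [0.2907 0.1373 0.0626]
joint_velocities [ 1.100e-03  2.000e-04  2.000e-04  3.900e-03 -1.300e-03  9.921e-01]
joint_torque [ -1.294  -37.6689 -37.2542  -0.6989  -0.1837  -1.3171]
```

Emit:
apply_moves(increments=[{"tx": 0,"ty": 0,"tz": 0,"wx": 0,"wy": 0,"wz": 0.1},{"tx": 0,"ty": 0,"tz": 0,"wx": 0,"wy": 0,"wz": 0.1},{"tx": 0,"ty": 0,"tz": 0,"wx": 0,"wy": 0,"wz": 0.1},{"tx": 0,"ty": 0,"tz": 0,"wx": 0,"wy": 0,"wz": 0.1},{"tx": 0,"ty": 0,"tz": 0,"wx": 0,"wy": 0,"wz": 0.1},{"tx": 0,"ty": 0,"tz": 0,"wx": 0,"wy": 0,"wz": 0.1},{"tx": 0,"ty": 0,"tz": 0,"wx": 0,"wy": 0,"wz": 0.1},{"tx": 0,"ty": 0,"tz": 0,"wx": 0,"wy": 0,"wz": 0.1}])

```text
clock: 9.85
tool_pos: [0.5509, 0.0634, 0.0524]
eef_rot: [0.0, 0.298, 0.954, 0.002]
contact_force: [2.1, 4.1, 4.1]
finger_gap: 0.0437
grasp_force: 30.0
```

```bash
python3 st.py
```

```text
clock 9.85
tool_pos [0.5509 0.0634 0.0524]
contact_force [2.0625 4.1023 4.1458]
moment [ 0.8072 -0.062   0.0059]
joint_velocities [ 1.200e-03 -1.000e-03 -1.400e-03  2.600e-03 -3.000e-04  9.912e-01]
joint_torque [ -2.7363 -37.9201 -36.946   -1.5893   0.2677  -1.3143]
```

Emit:
apply_moves(increments=[{"tx": 0,"ty": 0,"tz": 0,"wx": 0,"wy": 0,"wz": 0},{"tx": 0,"ty": 0,"tz": 0,"wx": 0,"wy": 0,"wz": 0},{"tx": 0,"ty": 0,"tz": 0,"wx": 0,"wy": 0,"wz": 0},{"tx": 0,"ty": 0,"tz": 0,"wx": 0,"wy": 0,"wz": 0},{"tx": 0,"ty": 0,"tz": -2,"wx": 0,"wy": 0,"wz": 0},{"tx": 0,"ty": 0,"tz": -2,"wx": 0,"wy": 0,"wz": 0},{"tx": 0,"ty": 0,"tz": -1.4,"wx": 0,"wy": 0,"wz": 0},{"tx": 0,"ty": 0,"tz": 0,"wx": 0,"wy": 0,"wz": 0}], jaw=0.75)

```text
clock: 10.65
tool_pos: [0.5519, 0.0618, 0.1082]
eef_rot: [0.002, 0.297, 0.955, 0.001]
contact_force: [-0.1, 0.5, 0.2]
finger_gap: 0.0659
grasp_force: 0.0
```

Run:
```python
from h import *
go(.572,-.031,.052,57)
print(robot.observe()['moment'])
```

```text
t(cm) [-6.9  -6.52  5.63] yaw now 55.48 wz -0.0265 tilt [0.0043 0.0001] t=10.65
[-0.06434663  0.00671968 -0.003128  ]
```

Emit:
apply_moves(increments=[{"tx": -2.3,"ty": -2.173,"tz": 0,"wx": 0,"wy": 0,"wz": 0},{"tx": -2.3,"ty": -2.173,"tz": 0,"wx": 0,"wy": 0,"wz": 0},{"tx": -2.3,"ty": -2.173,"tz": 0,"wx": 0,"wy": 0,"wz": 0},{"tx": 0,"ty": 0,"tz": 1.6,"wx": 0,"wy": 0,"wz": 0},{"tx": 0,"ty": 0,"tz": 1.6,"wx": 0,"wy": 0,"wz": 0},{"tx": 0,"ty": 0,"tz": 1.4,"wx": 0,"wy": 0,"wz": 0},{"tx": 0,"ty": 0,"tz": 0.8,"wx": 0,"wy": 0,"wz": 0},{"tx": 0,"ty": 0,"tz": 0,"wx": 0,"wy": 0,"wz": 0}])

```text
clock: 11.45
tool_pos: [0.5692, -0.03, 0.0492]
eef_rot: [-0.002, 0.296, 0.955, -0.0]
contact_force: [-0.5, 0.3, 0.4]
finger_gap: 0.0657
grasp_force: 0.0
```

Emit:
apply_moves(increments=[{"tx": 0,"ty": 0,"tz": 0,"wx": 0,"wy": 0,"wz": 0},{"tx": 0,"ty": 0,"tz": 0,"wx": 0,"wy": 0,"wz": 0},{"tx": 0,"ty": 0,"tz": 0,"wx": 0,"wy": 0,"wz": 0},{"tx": 0,"ty": 0,"tz": 0,"wx": 0,"wy": 0,"wz": 0},{"tx": 0,"ty": 0,"tz": 0,"wx": 0,"wy": 0,"wz": 0},{"tx": 0,"ty": 0,"tz": 0,"wx": 0,"wy": 0,"wz": 0}], jaw=0.3)

```text
clock: 12.05
tool_pos: [0.5712, -0.0307, 0.0527]
eef_rot: [0.001, 0.297, 0.955, 0.001]
contact_force: [2.5, 2.9, 4.1]
finger_gap: 0.0438
grasp_force: 30.0
```

```bash
python3 st.py
```

```text
clock 12.05
tool_pos [ 0.5712 -0.0307  0.0527]
contact_force [2.4938 2.8756 4.1046]
moment [ 0.3801 -0.2616 -0.0136]
joint_velocities [-0.      0.0011  0.0003  0.0005 -0.0002  0.002 ]
joint_torque [-1.72800e+00 -3.96616e+01 -3.65554e+01 -9.46400e-01  4.40600e-01
  5.80000e-03]
```

Emit:
apply_moves(increments=[{"tx": 0,"ty": 0,"tz": 0,"wx": 0,"wy": 0,"wz": 0.1},{"tx": 0,"ty": 0,"tz": 0,"wx": 0,"wy": 0,"wz": 0.1},{"tx": 0,"ty": 0,"tz": 0,"wx": 0,"wy": 0,"wz": 0.1},{"tx": 0,"ty": 0,"tz": 0,"wx": 0,"wy": 0,"wz": 0.1},{"tx": 0,"ty": 0,"tz": 0,"wx": 0,"wy": 0,"wz": 0.1},{"tx": 0,"ty": 0,"tz": 0,"wx": 0,"wy": 0,"wz": 0.1},{"tx": 0,"ty": 0,"tz": 0,"wx": 0,"wy": 0,"wz": 0.1},{"tx": 0,"ty": 0,"tz": 0,"wx": 0,"wy": 0,"wz": 0.1}])

```text
clock: 12.85
tool_pos: [0.5717, -0.0304, 0.0527]
eef_rot: [0.001, 0.647, 0.763, 0.001]
contact_force: [3.3, 2.9, 3.5]
finger_gap: 0.0433
grasp_force: 30.0
```

```bash
python3 st.py
```

```text
clock 12.85
tool_pos [ 0.5717 -0.0304  0.0527]
contact_force [3.263  2.8831 3.5269]
moment [ 0.4684 -0.5697 -0.0043]
joint_velocities [-9.000e-04  1.300e-03  1.000e-04 -5.000e-03 -4.000e-04  9.913e-01]
joint_torque [ -2.0887 -40.0326 -36.1377  -1.1685   1.096   -1.3162]
```

Emit:
apply_moves(increments=[{"tx": 0,"ty": 0,"tz": 0,"wx": 0,"wy": 0,"wz": 0.1},{"tx": 0,"ty": 0,"tz": 0,"wx": 0,"wy": 0,"wz": 0.1},{"tx": 0,"ty": 0,"tz": 0,"wx": 0,"wy": 0,"wz": 0.1},{"tx": 0,"ty": 0,"tz": 0,"wx": 0,"wy": 0,"wz": 0.1},{"tx": 0,"ty": 0,"tz": 0,"wx": 0,"wy": 0,"wz": 0.1},{"tx": 0,"ty": 0,"tz": 0,"wx": 0,"wy": 0,"wz": 0.1},{"tx": 0,"ty": 0,"tz": 0,"wx": 0,"wy": 0,"wz": 0.1},{"tx": 0,"ty": 0,"tz": 0,"wx": 0,"wy": 0,"wz": 0.1}])

```text
clock: 13.65
tool_pos: [0.5719, -0.031, 0.0528]
eef_rot: [0.001, 0.893, 0.451, 0.002]
contact_force: [4.9, 1.3, 1.7]
finger_gap: 0.0432
grasp_force: 30.0
```

```bash
python3 st.py
```

```text
clock 13.65
tool_pos [ 0.5719 -0.031   0.0528]
contact_force [4.8575 1.2743 1.688 ]
moment [ 0.1352 -0.6683  0.0271]
joint_velocities [ 5.000e-04  1.800e-03 -4.000e-04 -1.300e-03  1.000e-04  9.922e-01]
joint_torque [ -0.9569 -40.2635 -35.972   -0.5562   1.3933  -1.3177]
```

B and C both turn freely, with moments near 0 and the same joint torque. A showed about −0.2 N·m both times. I release C, go back to A and confirm it with a reverse turn.

Emit:
apply_moves(increments=[{"tx": 0,"ty": 0,"tz": 0,"wx": 0,"wy": 0,"wz": 0},{"tx": 0,"ty": 0,"tz": 0,"wx": 0,"wy": 0,"wz": 0},{"tx": 0,"ty": 0,"tz": 0,"wx": 0,"wy": 0,"wz": 0},{"tx": 0,"ty": 0,"tz": 0,"wx": 0,"wy": 0,"wz": 0},{"tx": 0,"ty": 0,"tz": -2,"wx": 0,"wy": 0,"wz": 0},{"tx": 0,"ty": 0,"tz": -2,"wx": 0,"wy": 0,"wz": 0},{"tx": 0,"ty": 0,"tz": -1.4,"wx": 0,"wy": 0,"wz": 0},{"tx": 0,"ty": 0,"tz": 0,"wx": 0,"wy": 0,"wz": -0.1}], jaw=0.75)

```text
clock: 14.45
tool_pos: [0.5717, -0.0312, 0.1085]
eef_rot: [0.001, 0.868, 0.497, 0.002]
contact_force: [0.7, 0.4, 0.9]
finger_gap: 0.0657
grasp_force: 0.0
```

Emit:
apply_moves(increments=[{"tx": 0,"ty": 0,"tz": 0,"wx": 0,"wy": 0,"wz": -0.14},{"tx": 0,"ty": 0,"tz": 0,"wx": 0,"wy": 0,"wz": -0.14},{"tx": 0,"ty": 0,"tz": 0,"wx": 0,"wy": 0,"wz": -0.14},{"tx": 0,"ty": 0,"tz": 0,"wx": 0,"wy": 0,"wz": -0.14},{"tx": 0,"ty": 0,"tz": 0,"wx": 0,"wy": 0,"wz": -0.14},{"tx": 0,"ty": 0,"tz": 0,"wx": 0,"wy": 0,"wz": -0.14},{"tx": 0,"ty": 0,"tz": 0,"wx": 0,"wy": 0,"wz": -0.14},{"tx": 0,"ty": 0,"tz": 0,"wx": 0,"wy": 0,"wz": -0.14}])

```text
clock: 15.25
tool_pos: [0.5704, -0.0311, 0.1055]
eef_rot: [-0.0, 0.469, 0.883, -0.0]
contact_force: [0.5, -0.1, -0.6]
finger_gap: 0.0656
grasp_force: 0.0
```

Emit:
apply_moves(increments=[{"tx": 0,"ty": 0,"tz": 0,"wx": 0,"wy": 0,"wz": -0.14},{"tx": 0,"ty": 0,"tz": 0,"wx": 0,"wy": 0,"wz": -0.14},{"tx": 0,"ty": 0,"tz": 0,"wx": 0,"wy": 0,"wz": -0.14},{"tx": 0,"ty": 0,"tz": 0,"wx": 0,"wy": 0,"wz": -0.14},{"tx": 0,"ty": 0,"tz": 0,"wx": 0,"wy": 0,"wz": -0.14},{"tx": 0,"ty": 0,"tz": 0,"wx": 0,"wy": 0,"wz": -0.14},{"tx": 0,"ty": 0,"tz": 0,"wx": 0,"wy": 0,"wz": -0.14},{"tx": 0,"ty": 0,"tz": 0,"wx": 0,"wy": 0,"wz": -0.14}])

```text
clock: 16.05
tool_pos: [0.5704, -0.0311, 0.1055]
eef_rot: [-0.0, -0.072, 0.997, -0.0]
contact_force: [-0.0, -0.4, -1.4]
finger_gap: 0.0657
grasp_force: 0.0
```

Run:
```python
from h import *
go(.532,.1555,.052,130)
s=robot.observe();print(s['joint_torque'][5],s['joint_velocities'][5],s['moment'])
```

```text
t(cm) [ 1.13 19.01  5.35] yaw now 98.22 wz -0.5547 tilt [-0.0005 -0.0001] t=16.05
1.8577126041054726 -1.3884026312226128 [-0.03412066  0.07614433 -0.00362994]
```

Emit:
apply_moves(increments=[{"tx": 0.23,"ty": 3.8,"tz": 0,"wx": 0,"wy": 0,"wz": 0},{"tx": 0.23,"ty": 3.8,"tz": 0,"wx": 0,"wy": 0,"wz": 0},{"tx": 0.23,"ty": 3.8,"tz": 0,"wx": 0,"wy": 0,"wz": 0},{"tx": 0.23,"ty": 3.8,"tz": 0,"wx": 0,"wy": 0,"wz": 0},{"tx": 0.23,"ty": 3.0,"tz": 0,"wx": 0,"wy": 0,"wz": 0},{"tx": 0,"ty": 0,"tz": 0,"wx": 0,"wy": 0,"wz": -0.14},{"tx": 0,"ty": 0,"tz": 0,"wx": 0,"wy": 0,"wz": -0.14},{"tx": 0,"ty": 0,"tz": 0,"wx": 0,"wy": 0,"wz": -0.14}])

```text
clock: 16.85
tool_pos: [0.5339, 0.1481, 0.1055]
eef_rot: [-0.0, -0.278, 0.96, -0.0]
contact_force: [0.0, -0.0, -0.8]
finger_gap: 0.0662
grasp_force: 0.0
```

Emit:
apply_moves(increments=[{"tx": 0,"ty": 0,"tz": 0,"wx": 0,"wy": 0,"wz": 0},{"tx": 0,"ty": 0,"tz": 0,"wx": 0,"wy": 0,"wz": 0}])

```text
clock: 17.05
tool_pos: [0.5342, 0.1476, 0.1056]
eef_rot: [-0.0, -0.273, 0.962, -0.0]
contact_force: [-0.0, -0.3, -0.2]
finger_gap: 0.0656
grasp_force: 0.0
```

Run:
```python
from h import *
go(.532,.1555,.052,130)
im=get_image("wrist"); c=calibration("wrist"); t=get_image("top"); ct=calibration("top")
cv2.imwrite("pics/w3.png",im[:,:,::-1]); 
hsv=cv2.cvtColor(im,cv2.COLOR_RGB2HSV)
m=cv2.inRange(hsv,(10,110,90),(30,255,255))
n,l,st,ce=cv2.connectedComponentsWithStats(m)
w=proj(c,[.532,.1555,.069])[0]
for i in range(1,n):
    if st[i,4]>8 and np.linalg.norm(ce[i]-w)<60: p=cast(c,ce[i],.069)[0]; print(ce[i],p,np.degrees(np.arctan2(p[1]-.1555,p[0]-.532)))
```

```text
t(cm) [-0.23  0.78  5.36] yaw now 121.72 wz -0.1445 tilt [-0.0002 -0.0001] t=17.05
[356.92079208 266.25742574] [0.53105168 0.17061216 0.069     ] 93.59072393125501
```

View pics/w3.png

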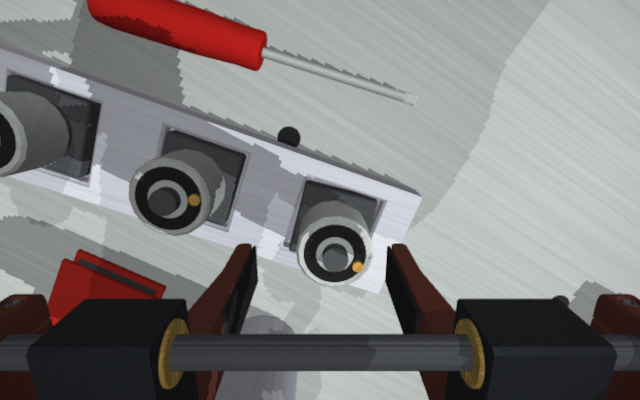

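A's nipple went from about 0° to 94°, so the roller really turned a quarter turn. The roller sits at (335,252). I shift about 8 mm along the jaws, lower, grip, and turn back slightly to confirm.

Emit:
apply_moves(increments=[{"tx": -0.2,"ty": 0.8,"tz": 0,"wx": 0,"wy": 0,"wz": 0},{"tx": 0,"ty": 0,"tz": 1.6,"wx": 0,"wy": 0,"wz": 0},{"tx": 0,"ty": 0,"tz": 1.6,"wx": 0,"wy": 0,"wz": 0},{"tx": 0,"ty": 0,"tz": 1.3,"wx": 0,"wy": 0,"wz": 0},{"tx": 0,"ty": 0,"tz": 0.8,"wx": 0,"wy": 0,"wz": 0},{"tx": 0,"ty": 0,"tz": 0,"wx": 0,"wy": 0,"wz": 0},{"tx": 0,"ty": 0,"tz": 0,"wx": 0,"wy": 0,"wz": 0}])

```text
clock: 17.85
tool_pos: [0.5317, 0.1555, 0.0525]
eef_rot: [-0.0, -0.275, 0.961, -0.0]
contact_force: [0.3, 1.0, -0.9]
finger_gap: 0.0662
grasp_force: 0.0
```

Emit:
apply_moves(increments=[{"tx": 0,"ty": 0,"tz": 0,"wx": 0,"wy": 0,"wz": 0},{"tx": 0,"ty": 0,"tz": 0,"wx": 0,"wy": 0,"wz": 0},{"tx": 0,"ty": 0,"tz": 0,"wx": 0,"wy": 0,"wz": 0},{"tx": 0,"ty": 0,"tz": 0,"wx": 0,"wy": 0,"wz": 0},{"tx": 0,"ty": 0,"tz": 0,"wx": 0,"wy": 0,"wz": 0},{"tx": 0,"ty": 0,"tz": 0,"wx": 0,"wy": 0,"wz": 0}], jaw=0.3)

```text
clock: 18.45
tool_pos: [0.5322, 0.1553, 0.0533]
eef_rot: [0.001, -0.275, 0.961, -0.0]
contact_force: [2.0, -1.7, 3.6]
finger_gap: 0.0437
grasp_force: 30.0
```

Emit:
apply_moves(increments=[{"tx": 0,"ty": 0,"tz": 0,"wx": 0,"wy": 0,"wz": 0.1},{"tx": 0,"ty": 0,"tz": 0,"wx": 0,"wy": 0,"wz": 0.1},{"tx": 0,"ty": 0,"tz": 0,"wx": 0,"wy": 0,"wz": 0.1},{"tx": 0,"ty": 0,"tz": 0,"wx": 0,"wy": 0,"wz": 0.1}])

```text
clock: 18.85
tool_pos: [0.5319, 0.1557, 0.0533]
eef_rot: [0.0, -0.077, 0.997, 0.0]
contact_force: [-0.4, -1.3, 3.1]
finger_gap: 0.0438
grasp_force: 30.0
```

```bash
python3 st.py
```

```text
clock 18.85
tool_pos [0.5319 0.1557 0.0533]
contact_force [-0.4469 -1.2508  3.0501]
moment [-0.1958  0.0435  0.2378]
joint_velocities [-1.000e-03  3.000e-04 -0.000e+00 -1.000e-03  2.000e-04  9.942e-01]
joint_torque [  0.3208 -37.9557 -37.4705   0.3815  -0.0882  -1.0653]
```

A is confirmed rough: about 0.2 N·m against the turn both ways, and the other two near zero. I lift it straight out.

Emit:
apply_moves(increments=[{"tx": 0,"ty": 0,"tz": 0,"wx": 0,"wy": 0,"wz": 0},{"tx": 0,"ty": 0,"tz": -0.5,"wx": 0,"wy": 0,"wz": 0},{"tx": 0,"ty": 0,"tz": -1,"wx": 0,"wy": 0,"wz": 0},{"tx": 0,"ty": 0,"tz": -1.5,"wx": 0,"wy": 0,"wz": 0},{"tx": 0,"ty": 0,"tz": -2,"wx": 0,"wy": 0,"wz": 0},{"tx": 0,"ty": 0,"tz": -2,"wx": 0,"wy": 0,"wz": 0},{"tx": 0,"ty": 0,"tz": -2,"wx": 0,"wy": 0,"wz": 0},{"tx": 0,"ty": 0,"tz": -1,"wx": 0,"wy": 0,"wz": 0}])

```text
clock: 19.65
tool_pos: [0.5322, 0.1558, 0.1557]
eef_rot: [0.001, -0.079, 0.997, 0.0]
contact_force: [0.4, -0.0, -4.4]
finger_gap: 0.0436
grasp_force: 30.0
```

Run:
```python
from h import *
go(.5145,-.234,.153,87)
print(robot.observe()['contact_force'])
```

```text
t(cm) [  7.88 -38.21   0.23] yaw now 99.05 wz 0.2103 tilt [0.0028 0.0008] t=19.65
[ 0.35193064 -0.01554801 -4.38710358]
```

Emit:
apply_moves(increments=[{"tx": 0.13,"ty": -1.5,"tz": -0.5,"wx": 0,"wy": 0,"wz": 0},{"tx": 0.25,"ty": -3,"tz": -0.5,"wx": 0,"wy": 0,"wz": 0},{"tx": 0.34,"ty": -4,"tz": -0.5,"wx": 0,"wy": 0,"wz": 0},{"tx": 0.34,"ty": -4,"tz": -0.5,"wx": 0,"wy": 0,"wz": 0},{"tx": 0.34,"ty": -4,"tz": -0.5,"wx": 0,"wy": 0,"wz": 0},{"tx": 0.34,"ty": -4,"tz": -0.5,"wx": 0,"wy": 0,"wz": 0},{"tx": 0.34,"ty": -4,"tz": -0.5,"wx": 0,"wy": 0,"wz": 0},{"tx": 0.34,"ty": -4,"tz": -0.5,"wx": 0,"wy": 0,"wz": 0}])

```text
clock: 20.45
tool_pos: [0.5515, -0.1321, 0.192]
eef_rot: [-0.001, -0.078, 0.997, 0.0]
contact_force: [0.7, 0.4, -4.6]
finger_gap: 0.0436
grasp_force: 30.0
```

Emit:
apply_moves(increments=[{"tx": 0.34,"ty": -4,"tz": -0.5,"wx": 0,"wy": 0,"wz": 0},{"tx": 0.25,"ty": -3,"tz": 0,"wx": 0,"wy": 0,"wz": 0},{"tx": 0.17,"ty": -2,"tz": 0,"wx": 0,"wy": 0,"wz": 0},{"tx": 0.13,"ty": -1.5,"tz": 0,"wx": 0,"wy": 0,"wz": 0},{"tx": 0,"ty": 0,"tz": 0,"wx": 0,"wy": 0,"wz": 0.11},{"tx": 0,"ty": 0,"tz": 0,"wx": 0,"wy": 0,"wz": 0.1},{"tx": 0,"ty": 0,"tz": 0,"wx": 0,"wy": 0,"wz": 0},{"tx": 0,"ty": 0,"tz": 0,"wx": 0,"wy": 0,"wz": 0}])

```text
clock: 21.25
tool_pos: [0.56, -0.2343, 0.1974]
eef_rot: [-0.0, 0.025, 1.0, 0.0]
contact_force: [0.2, -0.4, -4.4]
finger_gap: 0.0437
grasp_force: 30.0
```

Run:
```python
from h import *
go(.5145,-.234,.153,87)
im=get_image("wrist"); c=calibration("wrist")
cv2.imwrite("pics/w4.png",im[:,:,::-1]); 
import json; json.dump({k:np.array(v).tolist() for k,v in c.items()},open("w4.json","w"))
```

```text
t(cm) [ 4.55 -0.2   4.44] yaw now 87.18 wz 0.0031 tilt [-0.0005  0.0005] t=21.25
```

View pics/w4.png

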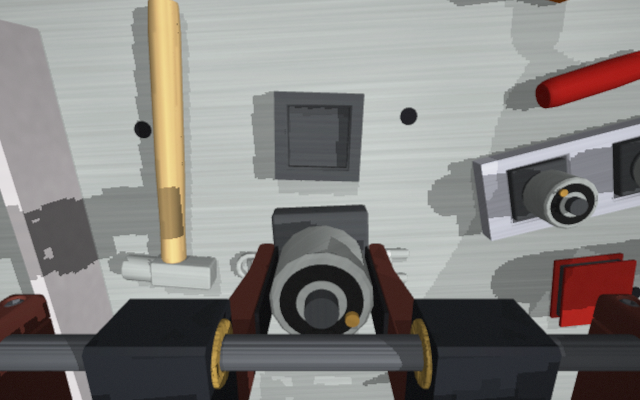

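The view shows the block top at (275,92), (364,94), (360,182) and (276,180), with its pocket inside. The held foot's robot-side edge runs from (273,207) to (367,206), almost parallel to the block. I fit the edges next.

Run:
```python
from h import *
import json
c=json.load(open("w4.json")); im=cv2.imread("pics/w4.png")
g=cv2.GaussianBlur(cv2.cvtColor(im,cv2.COLOR_BGR2GRAY),(3,3),0).astype(float)
def line(horiz,a0,a1,c0,c1,sign):
    "strongest transition (sign of gradient) in band c0..c1 for each a"
    P=[]
    for a in range(a0,a1):
        v=(g[c0:c1,a] if horiz else g[a,c0:c1]); d=np.convolve(v,[1,0,-1],'valid')*sign
        i=int(d.argmax()); o=0
        if 0<i<len(d)-1: o=.5*(d[i-1]-d[i+1])/(d[i-1]-2*d[i]+d[i+1]+1e-9)
        P.append((a,c0+1+i+o) if horiz else (c0+1+i+o,a))
    P=np.array(P)
    l=cv2.fitLine(P.astype(np.float32),cv2.DIST_HUBER,0,.01,.01).ravel(); 
    n=np.array([-l[3-2],l[0]]); r=(P-l[2:])@n
    return l,np.abs(r).mean()
def X(p,q): 
    t=np.linalg.solve(np.c_[p[:2],-q[:2]],q[2:]-p[2:]); return p[2:]+t[0]*p[:2]
def quad(T,B,L,R_,z,n):
    print(n,'resid',[round(k[1],2) for k in(T,B,L,R_)])
    Q=np.array([X(T[0],L[0]),X(T[0],R_[0]),X(B[0],R_[0]),X(B[0],L[0])]); w=cast(c,Q,z)[:,:2]
    print(Q.round(1).tolist(),'centre',w.mean(0).round(4),[(np.linalg.norm(w[i]-w[i-1]).round(4),(np.degrees(np.arctan2(*(w[i]-w[i-1])[::-1]))%90).round(2)) for i in range(4)])
quad(line(1,285,355,85,99,-1),line(1,285,350,172,188,1),line(0,100,172,269,282,-1),line(0,100,172,354,370,1),.02,'block')
quad(line(1,295,345,99,112,-1),line(1,295,345,161,174,1),line(0,112,160,282,295,-1),line(0,112,160,344,358,1),.02,'pocket')
for k in (280,290,300,340,350,360): print(k,g[198:228,k].astype(int).tolist())
for r in(210,214,220,226): print(r,g[r,264:282].astype(int).tolist(),g[r,358:376].astype(int).tolist())
```

```text
block resid [np.float64(0.07), np.float64(0.08), np.float64(0.06), np.float64(0.07)]
[[273.6000061035156, 90.69999694824219], [363.8999938964844, 93.4000015258789], [358.5, 181.3000030517578], [274.5, 179.1999969482422]] centre [ 0.5135 -0.234 ] [(np.float64(0.0781), np.float64(85.49)), (np.float64(0.078), np.float64(85.53)), (np.float64(0.0779), np.float64(85.55)), (np.float64(0.078), np.float64(85.67))]
pocket resid [np.float64(0.1), np.float64(0.29), np.float64(0.09), np.float64(0.1)]
[[286.29998779296875, 103.9000015258789], [351.5, 105.0], [348.6000061035156, 168.1999969482422], [287.20001220703125, 166.8000030517578]] centre [ 0.5127 -0.2332] [(np.float64(0.0555), np.float64(86.39)), (np.float64(0.0569), np.float64(86.24)), (np.float64(0.0559), np.float64(85.92)), (np.float64(0.0564), np.float64(85.88))]
280 [192, 191, 192, 193, 193, 192, 193, 195, 186, 146, 89, 54, 47, 48, 50, 55, 65, 76, 81, 83, 85, 86, 87, 87, 86, 80, 70, 62, 60, 60]
290 [192, 193, 194, 194, 193, 192, 194, 196, 179, 124, 65, 47, 48, 49, 51, 59, 70, 77, 81, 83, 85, 86, 86, 85, 78, 68, 61, 59, 59, 60]
300 [194
[... 498 characters left out ...]
3, 82, 83, 84, 85, 85, 85]
210 [190, 190, 190, 190, 190, 190, 190, 191, 185, 156, 102, 60, 47, 46, 46, 46, 47, 46] [57, 58, 58, 59, 59, 59, 60, 74, 115, 163, 189, 194, 194, 194, 194, 194, 194, 194]
214 [194, 194, 194, 194, 193, 193, 190, 174, 131, 83, 62, 61, 63, 63, 64, 64, 65, 66] [83, 83, 82, 82, 82, 83, 83, 84, 91, 115, 155, 186, 195, 195, 195, 195, 195, 195]
220 [193, 193, 193, 193, 193, 193, 185, 143, 86, 68, 78, 85, 87, 86, 86, 87, 87, 87] [84, 84, 84, 84, 84, 84, 84, 85, 91, 114, 154, 185, 193, 193, 193, 193, 193, 193]
226 [188, 188, 188, 188, 188, 188, 183, 156, 105, 66, 56, 58, 60, 60, 60, 60, 60, 60] [84, 84, 85, 85, 84, 84, 84, 85, 88, 105, 145, 184, 197, 197, 197, 198, 198, 198]
```

Run:
```python
from h import *
import json
c=json.load(open("w4.json"))
for z,uv in ((.154,[(280,207.5),(290,207.07),(300,206.7),(340,205.15),(350,204.8),(360,204.3)]),(.168,[(280,214),(290,213.5),(300,213.2),(340,212),(350,211.2),(360,210.9)])):
    w=cast(c,uv,z)[:,:2]; p=np.polyfit(w[:,1],w[:,0],1); print('yaw mod90',-np.degrees(np.arctan(p[0])), 'x at y=-.2343',np.polyval(p,-.2343))
w=cast(c,[(273,208),(366.5,204)],.154); print(w,w.mean(0),np.linalg.norm(w[1]-w[0]))
w=cast(c,[(272,214.5),(367.5,211)],.168); print(w,w.mean(0),np.linalg.norm(w[1]-w[0]))
print(robot.observe()['tool_pos'])
```

```text
yaw mod90 -0.4969528729697686 x at y=-.2343 0.5356589583591429
yaw mod90 -0.5887717933874592 x at y=-.2343 0.5347827836438916
[[ 0.53558719 -0.25849886  0.154     ]
 [ 0.5358381  -0.20707232  0.154     ]] [ 0.53571265 -0.23278559  0.154     ] 0.051427158262948684
[[ 0.53467646 -0.25709434  0.168     ]
 [ 0.53521676 -0.2082886   0.168     ]] [ 0.53494661 -0.23269147  0.168     ] 0.04880873238616725
[ 0.56007407 -0.23431601  0.1974524 ]
```

Run:
```python
from h import *
go(.5136,-.236,.078,83.2)
```

```text
t(cm) [ 4.63 -0.4  11.95] yaw now 87.16 wz 0.0691 tilt [-0.0004  0.0003] t=21.30
```

Emit:
apply_moves(increments=[{"tx": 1.1,"ty": -0.1,"tz": 0,"wx": 0,"wy": 0,"wz": 0},{"tx": 1.4,"ty": -0.1,"tz": 1,"wx": 0,"wy": 0,"wz": 0},{"tx": 1.4,"ty": -0.1,"tz": 2,"wx": 0,"wy": 0,"wz": 0},{"tx": 0.7,"ty": -0.1,"tz": 2,"wx": 0,"wy": 0,"wz": 0},{"tx": 0,"ty": 0,"tz": 2,"wx": 0,"wy": 0,"wz": 0.023},{"tx": 0,"ty": 0,"tz": 2,"wx": 0,"wy": 0,"wz": 0.023},{"tx": 0,"ty": 0,"tz": 2,"wx": 0,"wy": 0,"wz": 0.023},{"tx": 0,"ty": 0,"tz": 1,"wx": 0,"wy": 0,"wz": 0}])

```text
clock: 22.1
tool_pos: [0.5125, -0.2358, 0.0756]
eef_rot: [-0.001, 0.06, 0.998, 0.001]
contact_force: [-1.3, 0.4, -4.6]
finger_gap: 0.0436
grasp_force: 30.0
```

Emit:
apply_moves(increments=[{"tx": 0,"ty": 0,"tz": 0,"wx": 0,"wy": 0,"wz": 0},{"tx": 0,"ty": 0,"tz": 0,"wx": 0,"wy": 0,"wz": 0},{"tx": 0,"ty": 0,"tz": 0,"wx": 0,"wy": 0,"wz": 0}])

```text
clock: 22.4
tool_pos: [0.5146, -0.2367, 0.0793]
eef_rot: [0.001, 0.061, 0.998, -0.001]
contact_force: [0.3, 0.7, -4.6]
finger_gap: 0.0436
grasp_force: 30.0
```

Run:
```python
from h import *
go(.5136,-.236,.0533,83.2)
print(robot.observe()['tool_pos'],robot.observe()['contact_force'])
im=get_image("wrist"); c=calibration("wrist")
cv2.imwrite("pics/w5.png",im[:,:,::-1])
print(proj(c,[[.5136,-.234,.02]]))
```

```text
t(cm) [0.11 0.06 2.6 ] yaw now 83.05 wz -0.0026 tilt [ 0.0022 -0.0012] t=22.40
[ 0.51456272 -0.23674566  0.07932974] [ 0.34062266  0.71595631 -4.58611675]
[[323.72887859 234.19416169]]
```

View pics/w5.png

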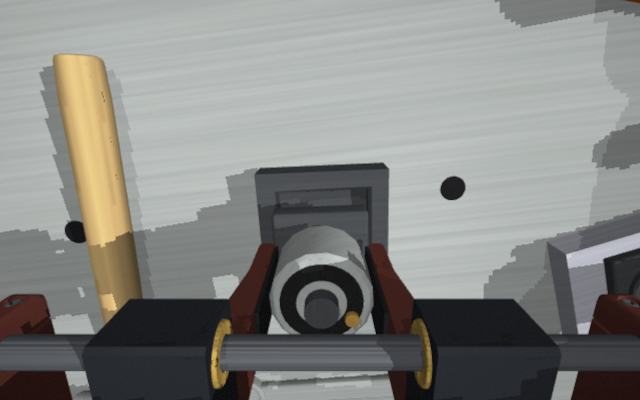

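The view shows the block's near edge at row 167, from (256,169) to (388,164). The foot's near edge is around row 208, columns 273–368, over the pocket. I measure the offset precisely before lowering.

Run:
```python
from h import *
im=cv2.imread("pics/w5.png"); c=calibration("wrist"); s=robot.observe(); z=s['tool_pos'][2]
g=cv2.GaussianBlur(cv2.cvtColor(im,cv2.COLOR_BGR2GRAY),(3,3),0).astype(float)
for r in(195,200,205,212,220): print(r,g[r,250:284].astype(int).tolist(),'|',g[r,360:394].astype(int).tolist())
for k in(285,300,320,340,360): print(k,g[160:222,k].astype(int).tolist())
print(s['tool_pos'])
import json; json.dump({k:np.array(v).tolist() for k,v in c.items()},open("w5.json","w"))
```

```text
195 [135, 135, 135, 135, 133, 124, 105, 88, 82, 82, 82, 83, 82, 82, 83, 83, 83, 83, 82, 82, 82, 83, 83, 82, 76, 68, 61, 58, 61, 68, 73, 74, 74, 74] | [49, 48, 48, 48, 48, 45, 39, 39, 44, 49, 53, 62, 73, 79, 80, 80, 81, 80, 80, 81, 80, 80, 80, 80, 80, 80, 80, 90, 124, 165, 186, 190, 190, 190]
200 [133, 133, 133, 133, 133, 129, 114, 93, 83, 82, 83, 82, 82, 82, 82, 83, 83, 83, 82, 82, 83, 83, 84, 84, 81, 74, 65, 60, 59, 65, 73, 78, 79, 80] | [57, 57, 57, 57, 57, 53, 44, 40, 44, 47, 51, 60, 71, 77, 78, 78, 78, 78, 79, 78, 78, 77, 77, 77, 78, 78, 78, 91, 132, 173, 187, 187, 187, 187]
205 [134, 134, 134, 134, 135, 133, 121, 93, 68, 62, 69, 77, 79, 78, 77, 76, 76, 75, 73, 69, 67, 67, 67, 65, 60, 51, 45, 39, 35, 38, 46, 52, 57, 58] | [49, 49, 50, 51, 53, 52, 43, 39, 43, 48, 53, 63, 75, 81, 82, 82, 82, 82, 82, 82, 82, 82, 81, 81, 81, 81, 81, 96, 138, 181, 196, 196, 196, 196]
212 [132, 132, 131, 131, 131, 131, 128, 113, 85, 64, 58, 58, 58, 58, 58, 58, 58, 58, 58, 58, 58, 57, 55, 50, 46, 47, 49, 50, 50, 50, 50, 50, 50, 50] | [75, 75, 75, 75, 76, 77, 75, 66, 54, 49, 52, 61, 73, 80, 81, 81, 81, 8
[... 1000 characters left out ...]
82, 83, 81, 73, 62, 59, 65, 71, 74, 75, 74, 73, 72, 73, 76, 79, 80, 81, 81, 81, 75, 61, 49, 47, 48, 49, 51, 60, 71, 77, 80, 81, 82, 83, 83, 83, 82]
340 [192, 189, 187, 171, 121, 67, 47, 47, 46, 48, 58, 71, 77, 78, 78, 78, 78, 78, 78, 78, 80, 82, 83, 83, 82, 82, 81, 74, 62, 59, 66, 72, 73, 73, 73, 73, 73, 76, 79, 80, 80, 81, 81, 82, 77, 63, 51, 48, 49, 50, 52, 58, 67, 75, 78, 80, 81, 82, 82, 82, 81, 80]
360 [187, 188, 174, 129, 75, 50, 47, 46, 47, 55, 68, 77, 78, 78, 78, 78, 78, 78, 79, 80, 80, 81, 82, 81, 81, 79, 71, 60, 52, 50, 49, 49, 48, 48, 48, 49, 49, 50, 52, 55, 57, 58, 57, 56, 53, 49, 48, 49, 50, 51, 56, 65, 75, 79, 80, 80, 81, 82, 82, 81, 80, 79]
[ 0.51459859 -0.23673621  0.07928962]
```

Run:
```python
from h import *
import json
c=json.load(open("w5.json"))
C=lambda uv,z:cast(c,uv,z)[:,:2]
def fit(uv,z): # line: point,dir
    w=C(uv,z); m=w.mean(0); d=np.linalg.svd(w-m)[2][0]; return m,d
def X(a,b): t=np.linalg.solve(np.c_[a[1],-b[1]],b[0]-a[0]); return a[0]+t[0]*a[1]
def rep(n,F,L,R_,z,half):
    f,l,r=fit(F,z),fit(L,z),fit(R_,z); p,q=X(f,l),X(f,r); d=(q-p)/np.linalg.norm(q-p)
    nrm=np.array([d[1],-d[0]]); nrm*=np.sign(nrm[0]); m=(p+q)/2+nrm*half
    print(n,'w',np.linalg.norm(q-p).round(4),'yaw',np.degrees(np.arctan2(d[1],d[0])).round(2),'centre',m.round(4))
rep('block',[(285,173),(300,172.3),(320,171.2),(340,170.4),(360,169.5)],[(256,195),(256.7,205),(258.5,220)],[(388.3,195),(388.1,205),(387.9,220)],.02,.039)
rep('foot top',[(285,214),(300,213),(320,212),(340,211.3),(360,210.6)],[(272.5,219),(272.2,224)],[(367.7,212),(368,220)],.050,.025)
f=fit([(285,207),(300,206.4),(320,205.6),(340,204.7),(350,204.3)],.036); print('foot bottom edge x',f[0],np.degrees(np.arctan2(f[1][1],f[1][0]))%180)
```

```text
block w 0.0782 yaw 85.78 centre [ 0.5134 -0.2338]
foot top w 0.0484 yaw 85.74 centre [ 0.5142 -0.235 ]
foot bottom edge x [ 0.49006342 -0.23390667] 85.56680789848494
```

Emit:
apply_moves(increments=[{"tx": 0.1,"ty": 0.1,"tz": 0,"wx": 0,"wy": 0,"wz": 0},{"tx": 0,"ty": 0,"tz": 0.4,"wx": 0,"wy": 0,"wz": 0},{"tx": 0,"ty": 0,"tz": 0.4,"wx": 0,"wy": 0,"wz": 0},{"tx": 0,"ty": 0,"tz": 0.3,"wx": 0,"wy": 0,"wz": 0},{"tx": 0,"ty": 0,"tz": 0.2,"wx": 0,"wy": 0,"wz": 0},{"tx": 0,"ty": 0,"tz": 0.2,"wx": 0,"wy": 0,"wz": 0},{"tx": 0,"ty": 0,"tz": 0.2,"wx": 0,"wy": 0,"wz": 0},{"tx": 0,"ty": 0,"tz": 0,"wx": 0,"wy": 0,"wz": 0}])

```text
clock: 23.25
tool_pos: [0.5129, -0.2352, 0.0602]
eef_rot: [-0.0, 0.061, 0.998, 0.0]
contact_force: [-0.6, 0.2, -5.0]
finger_gap: 0.0435
grasp_force: 30.0
```

Run:
```python
from h import *
go(.5136,-.236,.0533,83.2)
s=robot.observe();print(s['tool_pos'],s['contact_force'],s['moment'])
```

```text
t(cm) [-0.08 -0.07  0.69] yaw now 83.02 wz -0.0031 tilt [-0.0006  0.0003] t=23.25
[ 0.51286629 -0.23517879  0.06020222] [-0.63371364  0.17831328 -5.0241031 ] [0.02530854 0.00090921 0.00838067]
```

Emit:
apply_moves(increments=[{"tx": 0,"ty": 0,"tz": 0.15,"wx": 0,"wy": 0,"wz": 0},{"tx": 0,"ty": 0,"tz": 0.15,"wx": 0,"wy": 0,"wz": 0},{"tx": 0,"ty": 0,"tz": 0.15,"wx": 0,"wy": 0,"wz": 0},{"tx": 0,"ty": 0,"tz": 0.1,"wx": 0,"wy": 0,"wz": 0},{"tx": 0,"ty": 0,"tz": 0,"wx": 0,"wy": 0,"wz": 0},{"tx": 0,"ty": 0,"tz": 0,"wx": 0,"wy": 0,"wz": 0}])

```text
clock: 23.85
tool_pos: [0.513, -0.2353, 0.0551]
eef_rot: [-0.0, 0.061, 0.998, -0.0]
contact_force: [-0.6, 0.9, -4.5]
finger_gap: 0.0433
grasp_force: 30.0
```

Emit:
apply_moves(increments=[{"tx": 0,"ty": 0,"tz": 0.05,"wx": 0,"wy": 0,"wz": 0},{"tx": 0,"ty": 0,"tz": 0.05,"wx": 0,"wy": 0,"wz": 0},{"tx": 0,"ty": 0,"tz": 0,"wx": 0,"wy": 0,"wz": 0},{"tx": 0,"ty": 0,"tz": 0,"wx": 0,"wy": 0,"wz": 0}])

```text
clock: 24.25
tool_pos: [0.513, -0.2353, 0.0541]
eef_rot: [-0.0, 0.061, 0.998, 0.0]
contact_force: [0.2, 0.3, -3.9]
finger_gap: 0.0434
grasp_force: 30.0
```

Emit:
apply_moves(increments=[{"tx": 0,"ty": 0,"tz": 0.05,"wx": 0,"wy": 0,"wz": 0},{"tx": 0,"ty": 0,"tz": 0.05,"wx": 0,"wy": 0,"wz": 0},{"tx": 0,"ty": 0,"tz": 0,"wx": 0,"wy": 0,"wz": 0},{"tx": 0,"ty": 0,"tz": 0,"wx": 0,"wy": 0,"wz": 0}])

```text
clock: 24.65
tool_pos: [0.5131, -0.2353, 0.0533]
eef_rot: [0.0, 0.061, 0.998, -0.0]
contact_force: [-1.2, 0.4, -2.8]
finger_gap: 0.0438
grasp_force: 30.0
```

Emit:
apply_moves(increments=[{"tx": 0,"ty": 0,"tz": 0.05,"wx": 0,"wy": 0,"wz": 0},{"tx": 0,"ty": 0,"tz": 0.05,"wx": 0,"wy": 0,"wz": 0},{"tx": 0,"ty": 0,"tz": 0,"wx": 0,"wy": 0,"wz": 0},{"tx": 0,"ty": 0,"tz": 0,"wx": 0,"wy": 0,"wz": 0}])

```text
clock: 25.05
tool_pos: [0.5131, -0.2353, 0.0533]
eef_rot: [0.0, 0.061, 0.998, -0.0]
contact_force: [-5.1, 1.7, 5.7]
finger_gap: 0.0435
grasp_force: 30.0
```

The foot is on the pocket floor: TCP at 0.0533 m as in the bar, and the force has gone light. I release and withdraw.

Emit:
apply_moves(increments=[{"tx": 0,"ty": 0,"tz": 0,"wx": 0,"wy": 0,"wz": 0},{"tx": 0,"ty": 0,"tz": 0,"wx": 0,"wy": 0,"wz": 0},{"tx": 0,"ty": 0,"tz": 0,"wx": 0,"wy": 0,"wz": 0},{"tx": 0,"ty": 0,"tz": 0,"wx": 0,"wy": 0,"wz": 0},{"tx": 0,"ty": 0,"tz": -1,"wx": 0,"wy": 0,"wz": 0},{"tx": 0,"ty": 0,"tz": -2,"wx": 0,"wy": 0,"wz": 0},{"tx": 0,"ty": 0,"tz": -3,"wx": 0,"wy": 0,"wz": 0},{"tx": 0,"ty": 0,"tz": -3,"wx": 0,"wy": 0,"wz": 0}], jaw=0.75)

```text
clock: 25.85
tool_pos: [0.5129, -0.2352, 0.1435]
eef_rot: [-0.0, 0.061, 0.998, 0.0]
contact_force: [0.4, -0.7, -0.3]
finger_gap: 0.066
grasp_force: 0.0
```

Emit:
apply_moves(increments=[{"tx": 0,"ty": 0,"tz": -3,"wx": 0,"wy": 0,"wz": 0},{"tx": -2,"ty": 0,"tz": -2,"wx": 0,"wy": 0,"wz": 0},{"tx": -3,"ty": 0,"tz": 0,"wx": 0,"wy": 0,"wz": 0},{"tx": -1,"ty": 0,"tz": 0,"wx": 0,"wy": 0,"wz": 0},{"tx": 0,"ty": 0,"tz": 0,"wx": 0,"wy": 0,"wz": 0},{"tx": 0,"ty": 0,"tz": 0,"wx": 0,"wy": 0,"wz": 0}])

```text
clock: 26.45
tool_pos: [0.5718, -0.2424, 0.1913]
eef_rot: [-0.001, 0.061, 0.998, 0.0]
contact_force: [-0.1, -0.2, 0.5]
finger_gap: 0.0657
grasp_force: 0.0
```

Run:
```python
from h import *
im=get_image("wrist"); c=calibration("wrist")
cv2.imwrite("pics/w6.png",im[:,:,::-1])
s=get_image("scene"); cv2.imwrite("pics/s6.png",s[:,:,::-1])
print(proj(c,[[.5135,-.234,.066],[.5135,-.234,.074]]).round(1), robot.observe()['contact_force'])
```

```text
[[321.3 129.3]
 [321.3 130.3]] [-0.48940225 -1.13563723 -0.27741196]
```

View pics/w6.png

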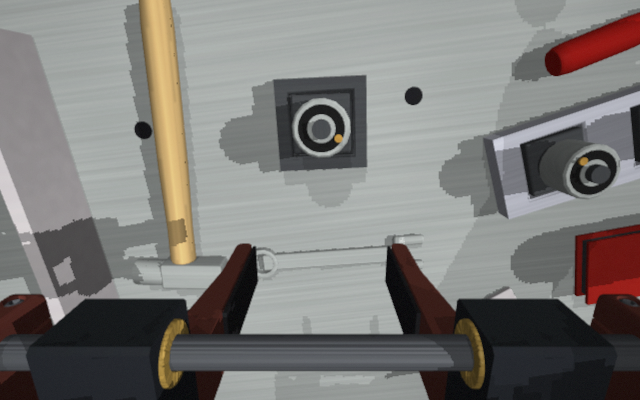

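The last view shows the unit seated square and level in the block at (321,128), where projection puts a fully seated unit. C is still in its pocket, the bystanders I can see have not moved, and the gripper is clear. I hand in.

```bash
python3 -c "
from plant import robot
print(robot.close_job())"
```

```text
the job is handed in; nothing more can be done
None
```

The dragging roller was the one at the spray-can end of the bar (about 0.2 N·m either way, the other two near zero); I turned all three first, set that unit home in the return block, let go and handed the job in at about 27 s.

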